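# Prove a taper socket: lock the arbor, then drift it out

### The arm

A 7-joint arm with a two-finger parallel gripper is mounted at the origin on a cart in front of the work surface, level with it; the furniture and walls round the work are solid. World frame = base frame: x ahead of the robot, y to its left, z up, the work surface at z = 0. Lengths are in mm, angles in rad, forces in N, time in s.
With the tool pointing down it reaches from about 350 to 900 mm from the base axis. Payload 7.2 kg.
Tool frame: the origin (TCP) lies between the finger pads; the fingertips stand 19 mm ahead of it and the grasp point (between the pads) is the TCP (robot.tip_reach is the x of the fingertips in the tool frame, in mm); x points along the fingers, y is the direction in which the jaws open and shut, and the axes are right-handed (so a half turn about x gives the same grasp; the last joint's range is limited). The gripper opens to 85 mm and grips with 20 to 120 N. Pads are 22 mm wide; open, the fingers measure 114 mm over their backs; the gripper's body (76 mm by 85 mm) begins 54 mm behind the grasp point. The pads swing forward as they close: fully open they stand 13 mm farther back than shut.
Start: joints at [1.049, 0.411, -0.013, 1.596, 0.006, 1.134, -0.082], TCP at [273.979, -561.75, 250.297] pointing down, gripper open.
Joint ranges: [-2.95, 2.95], [-0.29, 1.99], [-1.47, 1.44], [0.14, 2.54], [-1.03, 4.17], [0.13, 1.85], [-2.86, 2.86]. Speed limits (rad/s): [2.39, 2.39, 3.01, 3.01, 3.14, 3.14, 3.14].

### API

Orientations are given as a rotation vector (axis times angle).
In Python, from station import sensors, vision, workorder, finder, robot gives the robot as it stands. The module is installed in compiled form; this text tells all that it offers.
- The arm moves only by the shell command python3 -m inch 'ROWS' [FORCE]. ROWS is a JSON object of lists of equal length, an entry for each row: "dp": the shift along the tool's x, y, z in cm, a list of three; "rotation": the turn, a rotation vector about the tool's x, y, z in rad, a list of three; "claw": the finger opening in cm, from 0 to 8.54. A call has 1 to 8 rows; each row is the pose to reach, as a shift and turn from the pose commanded when the call began, along the tool's axes at that moment; what a row does not reach only later rows make up. A row lasts 1/12 s, in which the tool goes at most 41.7 mm and 7.16 degrees, less where a joint would pass 70% of its speed; a pose out of reach is approached as far as the arm can. A call with a gripper value outside its range is refused whole. The fingers move at their own pace and stop on an object; FORCE is the grip in N (left out, the last holds). Time passes only in rows, so rows that repeat a pose let the fingers close. It gives the time, the measured TCP pose, the force and the opening at its end, in the units of the state.
- sensors.get_obs(): the state, without advancing time (a new reading comes with each control period).
- vision.camera(name): name is "side" or "top"; returns a dict with "img" (384x512x3 uint8, red, green, blue), "fx", "fy", "cx", "cy" (pixels), "extrinsics" (4x4, takes a point from camera to world coordinates). Camera axes: x right, y up, looking along -z (the intrinsics and any distortion apply to the point x, -y, -z); pixel columns grow to the right and rows downward; lengths in mm; the calibration is good to about 2 mm. A picture is of the moment at which its call begins. There is no depth.
- workorder.close_job(): hands the job in, once; it reports no verdict.
Trained networks look in a picture, given as the dict that the camera call returned (one of the last four; its "shot" number tells which), for a name from the list of things; names that differ only in an ending like _2 or _b are one class to them, and where a whole thing is asked for, a point or a joint stands for the part that bears it (a point fixed in the world has none). Each returns a list of dicts, best first, with "p" (0 to 1); they miss things now and then, are a little off and sometimes report something else, mostly with a low value. They report only what shows in the picture. A call takes as long as a camera call. They do not tell look-alikes from the thing itself.
- finder.find_in(picture, thing): "rect" ([left, top, right, bottom] in pixels, round what is visible of it).
The state is a dict: "time": time; "qpos": joint angles; "dq": joint speeds; "joint_efforts": joint torques, N m; "ee_pos": TCP position; "orientation": TCP orientation; "force": force on the tool from outside, world axes, zero at the start; "moment": the same for the moment, N m; "gripper_width": opening from 0.0 (shut) to 1.0 (fully open).
Only numpy, scipy, OpenCV 4.12 (cv2) and the standard library are available. Lean on these libraries where they do the work, as an engineer would, in place of code of your own. Each camera call takes 0.05 s, during which the arm holds its last target. There are 200 camera calls.

### The job

Check that the quick-change taper socket of the sample drill holds and lets go. Take the arbor out of its wooden stand, seat its tapered shank in the socket with a gentle push and a twist until its collar is fully down on the socket's face, and let go of it; a straight push jams it short, so never lean on it with more than 22 N. Then pass the wedge through the slot under the locked arbor and drive it in until the arbor stands up loose on it, leaving arbor and wedge there released, without touching the arbor by hand while the wedge is in the slot and without disturbing the other things on the bench.

Things in the scene. Friction and masses are not known exactly. Their poses are not given: they have to be found in the camera images.
- arbor: Arbor, 300 g. Origin on its axis at the collar's underside, z up along it. Above: dark collar 40 mm across, 8 mm thick; blue square grip 26 x 26 mm (sides along x, y) from 13 to 55 mm up. Below: bright tapered shank (26 mm across near the collar, 19 mm at 45 mm down), then a round-nosed tang 14 mm across, ending 62 mm below the origin. Starts upright, hanging in the stand.
- stand: Wooden block 80 x 80 x 70 mm, fixed to the bench; origin at the centre of its underside. The arbor hangs by its collar in the loose 32 mm hole through its middle.
- socket: Taper socket, fixed to the bench: grey housing 58 mm across, 100 mm high, on a dark base plate 100 (x) x 110 (y) x 12 mm. Origin at the centre of its underside, z up; the slot runs through along y. The shank drops in freely until the collar stands about 5 mm above the face, then the self-holding taper grips; once home it stays locked.
- socket_mouth (a point): Centre of the bore in the socket's top face, 100 mm above the bench, axes as the socket's. The bore is 26.5 mm across here, narrowing to 18 mm. The arbor is home when its origin lies here. A straight push sticks by friction and needs well over 22 N to bring it home; while it is twisted about its axis (0.5 rad to and fro, some 6 times) 10 to 15 N do.
- slot_floor (a point): Point of the slot's floor on the socket's axis, 22 mm above the bench, axes as the socket's. The slot is 14 mm wide (x), 30 mm high, roofed from y = -29 to +29 mm; its floor juts out to +-48 mm. A home arbor's tang ends 16 mm above it. The wedge, slid along this floor, meets the tang with its nose about 27 mm past the axis and frees the arbor at 65 to 90 mm past; driving takes 5 to 20 N.
- wedge: Wedge (drift), about 140 g, balancing about 105 mm behind its nose, lying flat on the bench. Origin under the tip of its nose; it runs from there 195 mm along its own -y; z up, thickness along x. Polished blade 10 mm thick (nose 4 mm), 12 mm high at the nose, top rising straight to 26 mm at 90 mm behind it, level beyond. Red handle 18 mm thick, 26 mm high, 135 to 195 mm behind the nose.
- wedge_grip (a point): Centre of the wedge's red handle, 165 mm behind the nose and 13 mm above its underside; axes as the wedge's.
- wedge_mid (a point): Point inside the blade, 45 mm behind the nose, 8 mm above its underside.
- timer: Bench timer 59 x 64 x 18 mm, bystander, loose. Origin at its underside.
- brass_union: Small brass fitting 34 mm tall, bystander, loose. Origin at its underside.
- amber_jar: Brown jar with black cap, 56 mm across, 75 mm tall, bystander, loose. Origin at its underside.
- petri_dish: Clear covered dish 61 mm across, 16 mm high, bystander, loose. Origin at its underside.
- core (a joint): Spring under the socket's core (housing, bore and slot): metres it is pressed down, 0 unloaded, 1 mm for every 20 N; it must never show more than 0.0011 (22 N).
Not all that is in view belongs to the job. Leave any pink look-alike of the arbor alone.

How it is judged:
By the outcome, as a careful person would: the job done as asked, in the order asked, and still so for the second after the job is handed in, with the robot touching nothing.
It also fails if it takes over 59 s, if anything falls off the work surface, if the arm or the gripper's body presses on something with over 40 N, if the wrist force passes 120 N, or if a joint passes its speed limit or range.

## Working session

There is one attempt and no reset: what is moved stays moved. The work goes in short steps, Python scripts to look and compute and a shell command to move; the robot and the scene stay as the last step left them, time stands still between calls to the robot, and variables do not carry over. Pictures are saved under pics/ and viewed, about 8 in all and at most 12, crops included, and the job is handed in when it is done.

```bash
mkdir -p pics; cat > h.py <<'E'
import numpy as np,cv2
from scipy.spatial.transform import Rotation as R
from station import sensors, vision, workorder, finder, robot
def ray(c,u,v):
    E=np.array(c["extrinsics"]);d=np.array([(u-c["cx"])/c["fx"],-(v-c["cy"])/c["fy"],-1.])
    return E[:3,3],E[:3,:3]@d
def atz(c,u,v,z):
    o,d=ray(c,u,v);return o+d*(z-o[2])/d[2]
def proj(c,p):
    E=np.array(c["extrinsics"]);q=E[:3,:3].T@(np.array(p)-E[:3,3])
    return np.array([c["cx"]+c["fx"]*q[0]/-q[2],c["cy"]-c["fy"]*q[1]/-q[2]])
def st():
    s=sensors.get_obs();T=R.from_rotvec(s["orientation"]).as_matrix()
    print("t",round(s["time"],2),"p",np.round(s["ee_pos"],1),"F",np.round(s["force"],1),"g",round(s["gripper_width"],3));print(np.round(T,3));return s,T
E
python3 - <<'E'
from h import *
s,T=st()
print([k for k in s], robot.tip_reach)
for n in("top","side"):
    c=vision.camera(n);print(n,[k for k in c],c["fx"],c["cx"],c["cy"],np.round(c["extrinsics"],2).tolist())
    cv2.imwrite(f"pics/{n}0.png",cv2.resize(c["img"][:,:,::-1],(800,600),interpolation=cv2.INTER_CUBIC))
    for t in["arbor","stand","socket","wedge","timer","brass_union","amber_jar","petri_dish"]:
        for r in finder.find_in(c,t)[:3]: print(t,np.round(r["rect"]),round(r["p"],2))
E
```

```text
t 0.0 p [ 273.8 -561.3  249.4] F [-1.1 -0.3 -0.2] g 1.0
[[-0.001  0.438 -0.899]
 [ 0.001 -0.899 -0.438]
 [-1.    -0.002  0.   ]]
['time', 'qpos', 'dq', 'joint_efforts', 'ee_pos', 'orientation', 'force', 'moment', 'gripper_width'] 19.0
top ['img', 'fx', 'fy', 'cx', 'cy', 'extrinsics', 'shot'] 370.2611130915431 263.46236171109393 188.02486050409638 [[-0.02, 1.0, -0.07, 424.42], [-1.0, -0.02, 0.0, 124.46], [0.0, 0.07, 1.0, 1110.62], [0.0, 0.0, 0.0, 1.0]]
arbor [144. 165. 163. 178.] 0.6
arbor [163. 208. 176. 220.] 0.57
arbor [174. 169. 191. 181.] 0.55
stand [154. 197. 194. 232.] 0.95
stand [158. 210. 178. 222.] 0.43
socket [235. 173. 274. 210.] 0.72
wedge [313. 195. 374. 201.] 0.75
timer [228. 236. 252. 257.] 0.73
brass_union [233. 171. 276. 211.] 0.58
brass_union [240. 176. 270. 204.] 0.47
amber_jar [204. 131. 227. 152.] 0.92
petri_dish [248. 128. 266. 149.] 0.86
side ['img', 'fx', 'fy', 'cx', 'cy', 'extrinsics', 'shot'] 491.4962946591746 254.5562541064606 193.01963147771306 [[-0.97, 0.1, -0.2, 235.48], [-0.22, -0.39, 0.9, 1300.33], [0.01, 0.92, 0.4, 612.23], [0.0, 0.0, 0.0, 1.0]]
arbor [189. 233. 208. 286.] 0.93
arbor [252. 227. 268. 253.] 0.85
arbor [205. 217. 225. 266.] 0.73
stand [242. 241. 282. 286.] 0.68
socket [231. 193. 270. 238.] 0.69
wedge [242. 189. 268. 233.] 0.55
timer [301. 237. 324. 249.] 0.79
amber_jar [178. 207. 200. 247.] 0.77
petri_dish [198. 211. 212. 224.] 0.72
```

View pics/top0.png

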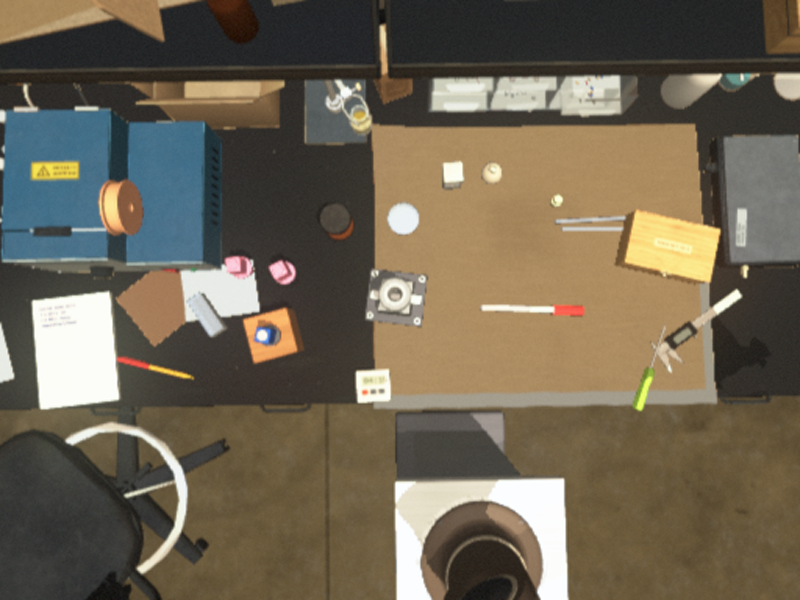

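View pics/side0.png

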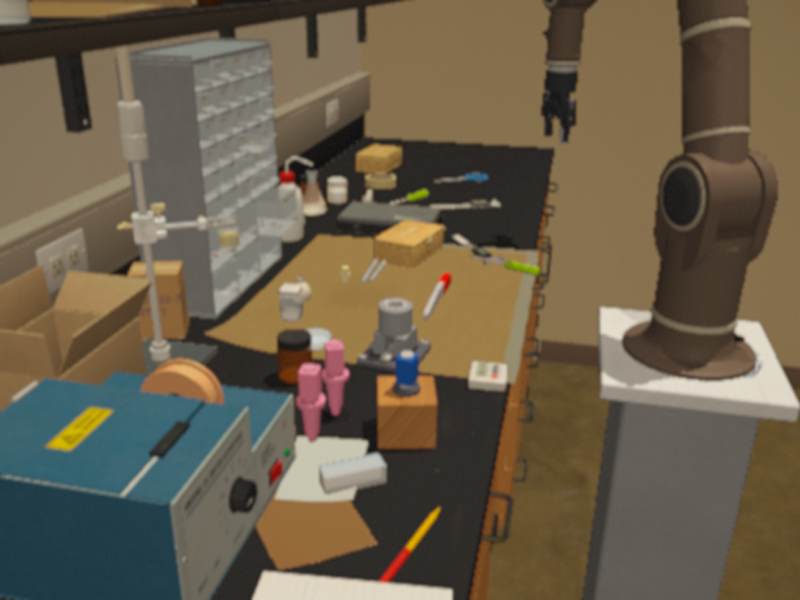

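The top view shows the blue-gripped arbor in the orange stand at (267,335). Two pink look-alikes stand at (238,266) and (283,271); the arbor meant is the blue one, since it hangs in the stand. The socket is at (396,295), and the wedge runs from its nose (482,309) to its red handle (582,310). The enlarged crop below will confirm this and give the yaws.

```bash
python3 - <<'E'
from h import *
c=vision.camera("top");im=c["img"][:,:,::-1]
a=cv2.resize(im[180:240,148:208],(400,400),interpolation=cv2.INTER_CUBIC)
b=cv2.resize(im[162:222,225:285],(400,400),interpolation=cv2.INTER_CUBIC)
w=cv2.resize(im[185:211,300:380],(800,200),interpolation=cv2.INTER_CUBIC) if 0 else cv2.resize(im[185:205,300:380],(800,200),interpolation=cv2.INTER_CUBIC)
cv2.imwrite("pics/crop1.png",np.vstack([np.hstack([a,b]),w]))
hsv=cv2.cvtColor(im,cv2.COLOR_BGR2HSV).astype(int)
def info(m,name,z,off):
    m=m.astype(np.uint8);n,l,s,ce=cv2.connectedComponentsWithStats(m);
    if n<2: print(name,"none");return
    k=1+np.argmax(s[1:,4]);v,u=np.nonzero(l==k);P=np.array([atz(c,x,y,z)[:2] for x,y in zip(u,v)])
    r=cv2.minAreaRect(P.astype(np.float32));print(name,"px",ce[k].round(1),s[k],"mean",P.mean(0).round(1),"rect",np.round(r[0],1),np.round(r[1],1),round(r[2],1))
def win(u0,v0,u1,v1):
    m=np.zeros(im.shape[:2],bool);m[v0:v1,u0:u1]=1;return m
H,S,V=hsv[...,0],hsv[...,1],hsv[...,2]
info(win(150,190,200,240)&(H>100)&(H<130)&(S>120),"blue",118,0)
info(win(148,190,200,240)&(H<25)&(S>100)&(V>90),"wood",70,0)
info(win(340,185,385,210)&((H<8)|(H>172))&(S>150),"red",26,0)
info(win(300,185,385,210)&(V>170)&(S<60),"blade",20,0)
c2=vision.camera("side");im=c2["img"][:,:,::-1]
hsv=cv2.cvtColor(im,cv2.COLOR_BGR2HSV).astype(int);H,S,V=hsv[...,0],hsv[...,1],hsv[...,2];c=c2
info(win(245,215,275,255)&(H>100)&(H<130)&(S>120),"blueside",110,0)
E
```

```text
blue px [171.8 214.2] [169 210   6  10  32] mean [428.5 365.7] rect [427.8 366.4] [24.1 13.3] 0.1
wood px [174.6 214. ] [155 196  39  37 833] mean [429.2 369.4] rect [429.6 370.9] [85.6 93.6] 14.8
red px [363.6 198.2] [355 195  19   7 123] mean [ 467.  -174.3] rect [ 467.5 -175.3] [53.1 17.6] 89.1
blade px [330.7 197. ] [307 195  48   5 188] mean [472.2 -78.9] rect [472.2 -78.2] [138.7  11.8] 89.1
blueside px [259.8 236.6] [253 227  15  19 221] mean [425.8 393. ] rect [425.7 389.3] [31.  81.3] 13.0
```

View pics/crop1.png

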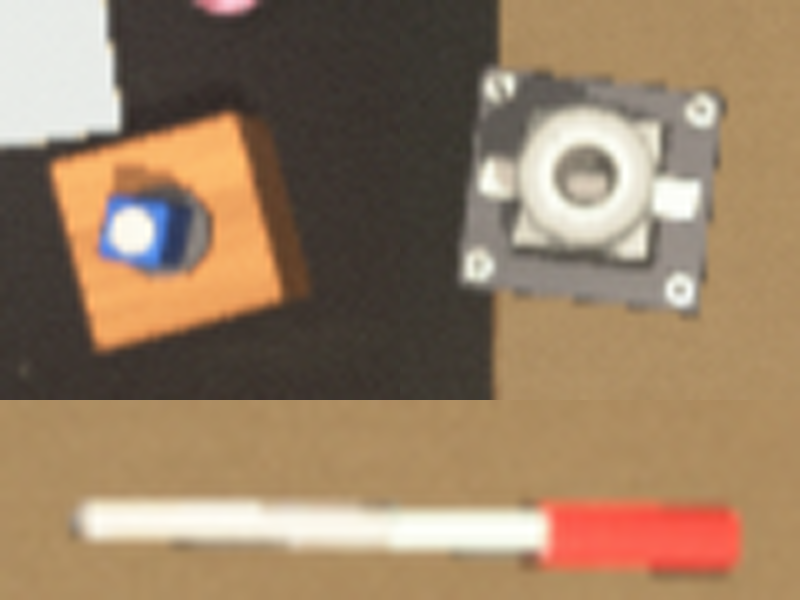

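The crop confirms that the blue-gripped arbor in the stand is the one meant. Its top disk is at crop (132,230). The socket plate corners are at (483,68), (722,95), (698,312) and (460,285), with the bore at (585,175). The wedge nose is at (72,521) and its handle end at (740,538). I'll turn these into positions.

```bash
python3 - <<'E'
from h import *
c=vision.camera("top");s2=vision.camera("side")
A=lambda X,Y:(148+X/6.667-.4,180+Y/6.667-.4)
B=lambda X,Y:(225+(X-400)/6.667-.4,162+Y/6.667-.4)
W=lambda X,Y:(300+X/10-.45,185+(Y-400)/10-.45)
f=lambda uv,z:atz(c,*uv,z)[:2]
k=[f(B(*p),12) for p in[(483,68),(722,95),(698,312),(460,285)]]
print("plate",np.round(np.mean(k,0),1),[np.linalg.norm(k[i]-k[i-1]).round(1) for i in range(4)])
yaw=lambda d:np.degrees(np.arctan2(-d[0],d[1]))
print("yaw",yaw(k[0]-k[1]),yaw(k[3]-k[2]),np.degrees(np.arctan2(*(k[0]-k[3])[::-1])),np.degrees(np.arctan2(*(k[1]-k[2])[::-1])))
print("bore",f(B(585,176),100),"housing",f(B(587,174),100))
print("slot ends",[f(B(*p),22) for p in[(479,178),(700,200)]])
ks=[f(A(*p),70) for p in[(50,160),(237,112),(285,303),(98,352)]]
print("stand",np.mean(ks,0),[yaw(ks[0]-ks[1]),yaw(ks[3]-ks[2])],[np.linalg.norm(ks[i]-ks[i-1]).round(1) for i in range(4)])
print("arbor top",f(A(132,230),125),"gripyaw",yaw(f(A(100,257),125)-f(A(155,268),125)),yaw(f(A(118,197),125)-f(A(168,206),125)))
n=f(W(72,521),12);e=f(W(740,538),26);print("wedge",n,e,np.linalg.norm(n-e),yaw(n-e),"red/blade junction",f(W(545,534),26))
# side view checks
g=cv2.resize(s2["img"][:,:,::-1][185:295,225:290],None,fx=5.4,fy=5.4,interpolation=cv2.INTER_CUBIC)
m=np.mean(k,0)
for p,col in[((*m,100),(0,0,255)),((*m,0),(0,0,255)),((*f(A(132,230),125),125),(0,255,255)),((*np.mean(ks,0),70),(0,255,0)),((*n,0),(255,0,255)),((*e,26),(255,0,255))]:
    q=proj(s2,p);print(np.round(q,1));cv2.circle(g,tuple(int(x) for x in((q-[225,185]+.5)*5.4)),3,col,-1)
cv2.imwrite("pics/side1.png",g)
E
```

```text
plate [496.8 149.7] [np.float64(97.5), np.float64(107.6), np.float64(97.5), np.float64(106.5)]
yaw -7.34762571282367 -7.353097570313424 -6.621031838811529 -7.276164291437135
bore [496.64832107 149.92790666] housing [497.45858418 149.09618557]
slot ends [array([502.05418541, 198.7436379 ]), array([490.81513851, 101.23653968])]
stand [428.30750361 374.64276296] [np.float64(13.59174527565324), np.float64(13.782271198533186)] [np.float64(83.2), np.float64(80.9), np.float64(83.0), np.float64(80.6)]
arbor top [428.90590289 375.53705081] gripyaw -12.138145149095136 -11.05484760975277
wedge [474.69707637  -9.10071947] [ 466.04515739 -203.35128348] 194.44314675567253 -2.5502681577055997 red/blade junction [ 468.10187451 -146.12580664]
[253.1 193.6]
[252.7 227.5]
[260.2 226.4]
[260.2 248.5]
[272.  204.5]
[286.  173.8]
```

View pics/side1.png

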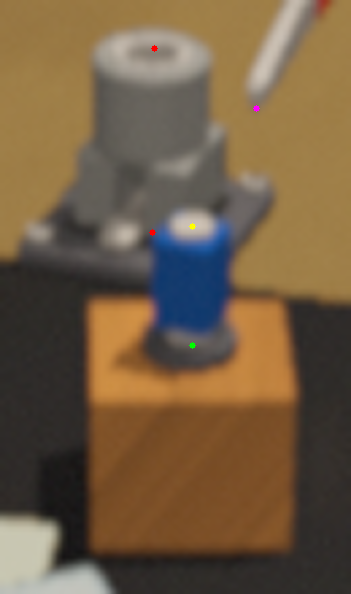

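The side view shows the projected axis, mouth, arbor and wedge points landing on the real things, so both cameras agree: socket mouth at (253,194) and arbor top at (260,226). I'm moving now.

```bash
cat >> h.py <<'E'
def rel(x,y,z,yaw):
    "dp in cm and rotation (rad about tool x) to bring the TCP to x,y,z, tool down, jaws at yaw deg"
    s,T=st();a=np.radians(yaw);X=np.array([0,0,-1.]);Y=np.array([np.cos(a),np.sin(a),0])
    G=np.c_[X,Y,np.cross(X,Y)]
    print("dp",np.round(T.T@(np.array([x,y,z])-s["ee_pos"])/10,2),"rot",np.round(R.from_matrix(T.T@G).as_rotvec(),3))
E
python3 -m inch '{"dp":[[-0.5,-20.7,-21.5],[-0.5,-20.7,-21.5],[-0.5,-20.7,-21.5],[-0.5,-20.7,-21.5],[-0.5,-20.7,-21.5],[-0.5,-20.7,-21.5],[-0.5,-20.7,-21.5],[-0.5,-20.7,-21.5]],"rotation":[[-0.96,0,0],[-0.96,0,0],[-0.96,0,0],[-0.96,0,0],[-0.96,0,0],[-0.96,0,0],[-0.96,0,0],[-0.96,0,0]],"claw":[5,5,5,5,5,5,5,5]}' 40
python3 -c "
from h import *
rel(490,40,255,50);rel(428.7,375.2,180,78.4)"
```

```text
time: 1.77
ee_pos: [379.1, -274.6, 256.0]
orientation: [1.315, 1.138, -1.311]
force: [0.1, -0.4, -0.4]
gripper_width: 0.585
t 1.77 p [ 379.1 -274.6  256. ] F [ 0.1 -0.4 -0.4] g 0.585
[[ 0.002  0.99  -0.142]
 [ 0.001 -0.142 -0.99 ]
 [-1.     0.001 -0.002]]
dp [  0.16   6.5  -32.72] rot [-1.015e+00 -1.000e-03 -2.000e-03]
t 1.77 p [ 379.1 -274.6  256. ] F [ 0.1 -0.4 -0.4] g 0.585
[[ 0.002  0.99  -0.142]
 [ 0.001 -0.142 -0.99 ]
 [-1.     0.001 -0.002]]
dp [  7.7   -4.33 -65.02] rot [-1.511 -0.    -0.002]
```

```bash
python3 -m inch '{"dp":[[0.1,6.5,-32.7],[0.1,6.5,-32.7],[0.1,6.5,-32.7],[0.1,6.5,-32.7],[0.1,6.5,-32.7],[0.1,6.5,-32.7],[0.1,6.5,-32.7],[0.1,6.5,-32.7]],"rotation":[[-0.96,0,0],[-0.96,0,0],[-0.96,0,0],[-0.96,0,0],[-0.96,0,0],[-0.96,0,0],[-0.96,0,0],[-0.96,0,0]],"claw":[5,5,5,5,5,5,5,5]}'
python3 -c "
from h import *
rel(428.7,375.2,180,78.4)"
```

```text
time: 2.43
ee_pos: [492.2, 33.1, 254.7]
orientation: [0.596, 1.486, -0.595]
force: [-0.3, -0.1, 0.4]
gripper_width: 0.589
t 2.43 p [492.2  33.1 254.7] F [-0.3 -0.1  0.4] g 0.589
[[ 0.001  0.69   0.724]
 [-0.     0.724 -0.69 ]
 [-1.     0.001  0.001]]
dp [  7.45  20.37 -28.21] rot [-0.559  0.001 -0.   ]
```

```bash
python3 -m inch '{"dp":[[6,19.8,-27.8],[6,19.8,-27.8],[6,19.8,-27.8],[6,19.8,-27.8],[6,19.8,-27.8],[6,19.8,-27.8],[6,19.8,-27.8],[6,19.8,-27.8]],"rotation":[[-0.56,0,0],[-0.56,0,0],[-0.56,0,0],[-0.56,0,0],[-0.56,0,0],[-0.56,0,0],[-0.56,0,0],[-0.56,0,0]],"claw":[5,5,5,5,5,5,5,5]}'
python3 -m inch '{"dp":[[0.5,0,0],[0.5,0,0],[0.5,0,0],[0.5,0,0]],"rotation":[[0,0,0],[0,0,0],[0,0,0],[0,0,0]],"claw":[5,5,5,5]}'
python3 - <<'E'
from h import *
rel(428.7,375.2,104,78.4)
ims=[vision.camera(n)["img"][:,:,::-1] for n in("top","side")]
cv2.imwrite("pics/g1.png",np.hstack([cv2.resize(ims[0][175:255,135:215],(400,400),interpolation=2),cv2.resize(ims[1][170:290,200:320],(400,400),interpolation=2)]))
E
```

```text
time: 3.1
ee_pos: [431.3, 355.7, 196.2]
orientation: [0.164, 1.564, -0.164]
force: [0.9, -0.4, -0.0]
gripper_width: 0.583
time: 3.43
ee_pos: [432.4, 352.8, 191.7]
orientation: [0.164, 1.564, -0.165]
force: [-0.0, -0.5, 0.6]
gripper_width: 0.584
t 3.43 p [432.4 352.8 191.7] F [-0.  -0.5  0.6] g 0.584
[[ 0.     0.208  0.978]
 [-0.001  0.978 -0.208]
 [-1.    -0.001  0.001]]
dp [ 8.76  2.12 -0.83] rot [-0.007  0.001  0.001]
```

View pics/g1.png

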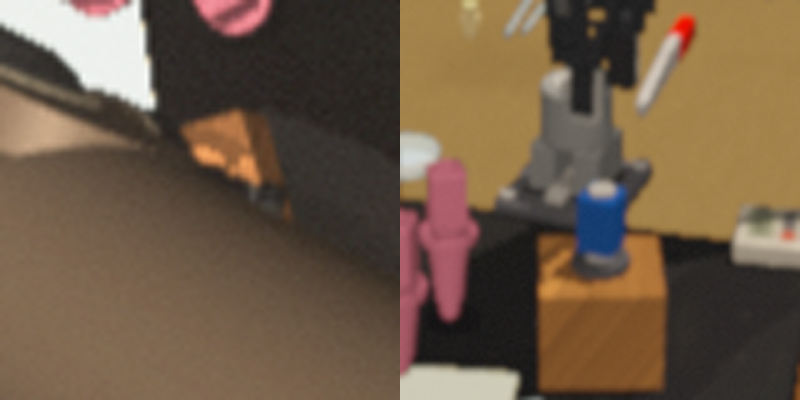

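The arm now hides the stand in the top view. The side view shows the open fingers behind and above the blue grip, with the pink ones well clear. I'll align, go down and grip.

```bash
python3 -m inch '{"dp":[[2,2.1,-0.8],[4,2.1,-0.8],[6,2.1,-0.8],[8,2.1,-0.8],[8.7,2.1,-0.8],[8.7,2.1,-0.8],[8.7,2.1,-0.8]],"rotation":[[0,0,0],[0,0,0],[0,0,0],[0,0,0],[0,0,0],[0,0,0],[0,0,0]],"claw":[5,5,5,5,5,5,5]}'
python3 -c "
from h import *
rel(428.7,375.2,104,78.4)"
```

```text
time: 4.12
ee_pos: [428.8, 375.9, 105.2]
orientation: [0.164, 1.564, -0.164]
force: [-0.8, 0.4, -0.2]
gripper_width: 0.585
t 4.12 p [428.8 375.9 105.2] F [-0.8  0.4 -0.2] g 0.585
[[ 0.     0.207  0.978]
 [ 0.     0.978 -0.207]
 [-1.     0.     0.   ]]
dp [ 0.12 -0.07  0.01] rot [-0.006  0.    -0.   ]
```

```bash
python3 -m inch '{"dp":[[0.1,0,0],[0.1,0,0],[0.1,0,0],[0.1,0,0],[0.1,0,0],[0.1,0,0]],"rotation":[[0,0,0],[0,0,0],[0,0,0],[0,0,0],[0,0,0],[0,0,0]],"claw":[0,0,0,0,0,0]}' 80
python3 -m inch '{"dp":[[-1,0,0],[-3,0,0],[-6,0,0],[-9,0,0],[-11,0,0],[-12,0,0],[-12,0,0],[-12,0,0]],"rotation":[[0,0,0],[0,0,0],[0,0,0],[0,0,0],[0,0,0],[0,0,0],[0,0,0],[0,0,0]],"claw":[0,0,0,0,0,0,0,0]}'
python3 - <<'E'
from h import *
s,T=st();rel(496.8,149.7,205,60)
c=vision.camera("side");q=proj(c,s["ee_pos"]);print(q)
u,v=int(q[0]),int(q[1]);cv2.imwrite("pics/g2.png",cv2.resize(c["img"][max(v-40,0):v+60,u-50:u+50,::-1],(500,500),interpolation=2))
E
```

```text
time: 4.62
ee_pos: [428.9, 376.7, 105.0]
orientation: [0.164, 1.563, -0.162]
force: [0.0, -1.2, 7.8]
gripper_width: 0.294
time: 5.28
ee_pos: [428.1, 375.8, 223.2]
orientation: [0.163, 1.564, -0.164]
force: [-0.6, -0.7, -3.6]
gripper_width: 0.295
t 5.28 p [428.1 375.8 223.2] F [-0.6 -0.7 -3.6] g 0.295
[[ 0.     0.207  0.978]
 [-0.001  0.978 -0.207]
 [-1.    -0.001  0.   ]]
t 5.28 p [428.1 375.8 223.2] F [-0.6 -0.7 -3.6] g 0.295
[[ 0.     0.207  0.978]
 [-0.001  0.978 -0.207]
 [-1.    -0.001  0.   ]]
dp [  1.83 -20.7   11.39] rot [0.316 0.    0.   ]
[261.30590351 184.42000449]
```

View pics/g2.png

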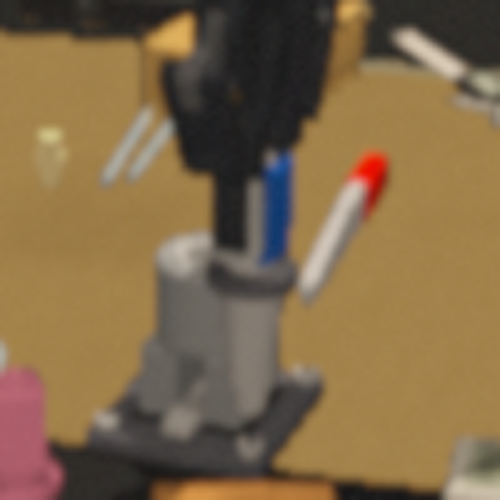

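The arbor is held upright at opening 25 mm with about 3 N of weight. I'll carry it over the socket.

```bash
python3 -m inch '{"dp":[[0,-20.7,11.4],[0,-20.7,11.4],[0,-20.7,11.4],[0,-20.7,11.4],[0,-20.7,11.4],[0,-20.7,11.4],[0,-20.7,11.4],[0,-20.7,11.4]],"rotation":[[0.3,0,0],[0.3,0,0],[0.3,0,0],[0.3,0,0],[0.3,0,0],[0.3,0,0],[0.3,0,0],[0.3,0,0]],"claw":[0,0,0,0,0,0,0,0]}'
python3 -m inch '{"dp":[[0.5,0,0],[1,0,0],[1,0,0],[1,0,0]],"rotation":[[0,0,0],[0,0,0],[0,0,0],[0,0,0]],"claw":[0,0,0,0]}'
python3 -c "
from h import *
rel(496.8,149.7,180,61);print(np.round(sensors.get_obs()['qpos'],2))"
```

```text
time: 6.0
ee_pos: [496.8, 147.7, 221.8]
orientation: [0.4, 1.536, -0.403]
force: [0.8, 0.8, -3.6]
gripper_width: 0.293
time: 6.33
ee_pos: [496.2, 151.3, 212.8]
orientation: [0.396, 1.536, -0.396]
force: [-0.1, 0.4, -3.3]
gripper_width: 0.293
t 6.33 p [496.2 151.3 212.8] F [-0.1  0.4 -3.3] g 0.293
[[-0.002  0.484  0.875]
 [ 0.     0.875 -0.484]
 [-1.    -0.001 -0.001]]
dp [ 3.28 -0.11  0.14] rot [ 0.001 -0.001  0.001]
[ 0.2   0.36 -0.73  1.86  0.28  1.03  0.42]
```

```bash
python3 -m inch '{"dp":[[0,-0.1,0.1],[1,-0.1,0.1],[2,-0.1,0.1],[3,-0.1,0.1],[4,-0.1,0.1],[4.8,-0.1,0.1],[4.8,-0.1,0.1],[4.8,-0.1,0.1]],"rotation":[[0,0,0],[0,0,0],[0,0,0],[0,0,0],[0,0,0],[0,0,0],[0,0,0],[0,0,0]],"claw":[0,0,0,0,0,0,0,0]}'
python3 - <<'E'
from h import *
s,T=st()
c=vision.camera("side");t=vision.camera("top")
cv2.imwrite("pics/g3.png",np.hstack([cv2.resize(c["img"][140:240,205:305,::-1],(400,400),interpolation=2),cv2.resize(t["img"][145:225,215:295,::-1],(400,400),interpolation=2)]))
E
```

```text
time: 7.0
ee_pos: [497.1, 149.1, 165.0]
orientation: [0.398, 1.535, -0.398]
force: [-0.1, 0.8, -3.1]
gripper_width: 0.293
t 7.0 p [497.1 149.1 165. ] F [-0.1  0.8 -3.1] g 0.293
[[-0.001  0.486  0.874]
 [ 0.     0.874 -0.486]
 [-1.    -0.    -0.001]]
```

View pics/g3.png

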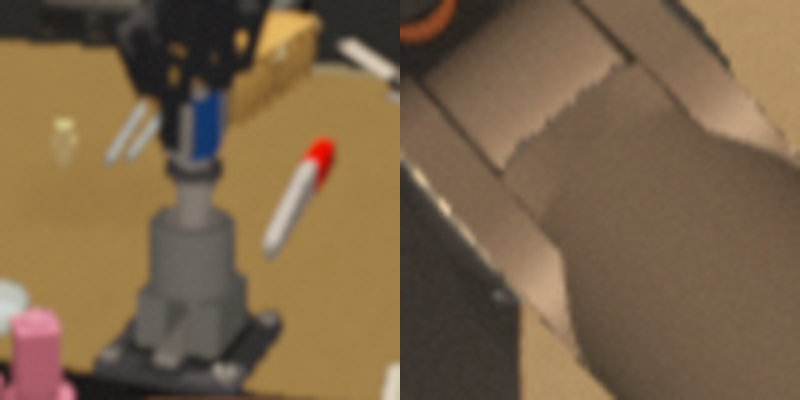

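The side view shows the shank entering the bore and centred, and the force is only its weight. I'll go down to just before the taper grips.

```bash
python3 -m inch '{"dp":[[0.5,0,0],[1,0,0],[1.5,0,0],[1.9,0,0],[1.9,0,0],[1.9,0,0]],"rotation":[[0,0,0],[0,0,0],[0,0,0],[0,0,0],[0,0,0],[0,0,0]],"claw":[0,0,0,0,0,0]}'
python3 -m inch '{"dp":[[0.1,0,0],[0.2,0,0],[0.3,0,0],[0.3,0,0],[0.3,0,0]],"rotation":[[0,0,0],[0,0,0],[0,0,0],[0,0,0],[0,0,0]],"claw":[0,0,0,0,0]}'
```

```text
time: 7.6
ee_pos: [497.5, 150.4, 146.2]
orientation: [0.399, 1.534, -0.395]
force: [1.1, 5.6, -5.0]
gripper_width: 0.294
time: 8.02
ee_pos: [497.6, 150.6, 143.7]
orientation: [0.399, 1.534, -0.395]
force: [-0.6, 6.5, -1.4]
gripper_width: 0.295
```

```bash
python3 -m inch '{"dp":[[0,0.1,-0.05],[0,0.1,-0.05],[0,0.1,-0.05]],"rotation":[[0,0,0],[0,0,0],[0,0,0]],"claw":[0,0,0]}'
python3 -m inch '{"dp":[[0.1,0,0],[0.2,0,0],[0.2,0,0],[0.2,0,0]],"rotation":[[0,0,0],[0,0,0],[0,0,0],[0,0,0]],"claw":[0,0,0,0]}'; python3 -c "
from h import *
s,T=st();print(s['moment'])"
```

```text
time: 8.27
ee_pos: [497.6, 150.8, 143.6]
orientation: [0.399, 1.534, -0.397]
force: [-0.4, 6.1, -2.4]
gripper_width: 0.298
time: 8.6
ee_pos: [497.6, 151.0, 141.7]
orientation: [0.399, 1.534, -0.396]
force: [-0.9, 6.2, -0.9]
gripper_width: 0.297
t 8.6 p [497.6 151.  141.7] F [-0.9  6.2 -0.9] g 0.297
[[ 0.001  0.486  0.874]
 [ 0.001  0.874 -0.486]
 [-1.     0.002 -0.   ]]
[1.53376538 0.05907696 0.02363722]
```

```bash
python3 -m inch '{"dp":[[0,0.13,-0.07],[0,0.26,-0.15],[0,0.26,-0.15],[0,0.26,-0.15]],"rotation":[[0,0,0],[0,0,0],[0,0,0],[0,0,0]],"claw":[0,0,0,0]}'; python3 -c "
from h import *
s,T=st();print(s['moment'])"
```

```text
time: 8.93
ee_pos: [497.4, 151.9, 141.3]
orientation: [0.397, 1.534, -0.4]
force: [0.4, -0.2, -2.9]
gripper_width: 0.292
t 8.93 p [497.4 151.9 141.3] F [ 0.4 -0.2 -2.9] g 0.292
[[-0.     0.487  0.874]
 [-0.001  0.874 -0.487]
 [-1.    -0.001  0.   ]]
[-0.20142843 -0.21331626  0.02513536]
```

```bash
python3 -m inch '{"dp":[[0.1,0,0],[0.1,0,0],[0.1,0,0]],"rotation":[[0,0,0],[0,0,0],[0,0,0]],"claw":[0,0,0]}'; python3 -m inch '{"dp":[[0.1,0,0],[0.1,0,0],[0.1,0,0]],"rotation":[[0,0,0],[0,0,0],[0,0,0]],"claw":[0,0,0]}'
```

```text
time: 9.18
ee_pos: [497.4, 152.0, 140.3]
orientation: [0.397, 1.534, -0.4]
force: [0.8, -2.8, -2.6]
gripper_width: 0.293
time: 9.43
ee_pos: [497.4, 152.0, 139.4]
orientation: [0.397, 1.534, -0.4]
force: [0.3, -5.7, -1.7]
gripper_width: 0.299
```

```bash
python3 -m inch '{"dp":[[0,-0.1,0.06],[0.05,-0.1,0.06],[0.05,-0.1,0.06]],"rotation":[[0,0,0],[0,0,0],[0,0,0]],"claw":[0,0,0]}'; python3 -m inch '{"dp":[[0.1,0,0],[0.1,0,0],[0.1,0,0]],"rotation":[[0,0,0],[0,0,0],[0,0,0]],"claw":[0,0,0]}'
```

```text
time: 9.68
ee_pos: [497.4, 151.8, 139.1]
orientation: [0.398, 1.534, -0.398]
force: [-0.2, -3.9, -0.7]
gripper_width: 0.296
time: 9.93
ee_pos: [497.5, 151.8, 138.2]
orientation: [0.398, 1.534, -0.398]
force: [0.1, -2.8, 1.0]
gripper_width: 0.293
```

```bash
python3 -m inch '{"dp":[[0.07,-0.03,0.02],[0.07,-0.03,0.02],[0.07,-0.03,0.02]],"rotation":[[0,0,0],[0,0,0],[0,0,0]],"claw":[0,0,0]}'
```

```text
time: 10.18
ee_pos: [497.5, 151.8, 137.7]
orientation: [0.398, 1.534, -0.398]
force: [-2.3, -2.0, 4.9]
gripper_width: 0.294
```

```bash
python3 -m inch '{"dp":[[0.07,0,0],[0.07,0,0],[0.07,0,0]],"rotation":[[0,0,0],[0,0,0],[0,0,0]],"claw":[0,0,0]}'
```

```text
time: 10.43
ee_pos: [497.5, 151.7, 137.1]
orientation: [0.398, 1.534, -0.398]
force: [-2.7, -3.3, 7.4]
gripper_width: 0.291
```

```bash
python3 -m inch '{"dp":[[0.02,0,0],[0.04,0,0],[0.06,0,0],[0.06,0,0],[0.06,0,0],[0.06,0,0],[0.06,0,0],[0.06,0,0]],"rotation":[[0.12,0,0],[0.24,0,0],[0.36,0,0],[0.48,0,0],[0.36,0,0],[0.24,0,0],[0.12,0,0],[0,0,0]],"claw":[0,0,0,0,0,0,0,0]}'; python3 -c "
from h import *
st()"
```

```text
time: 11.1
ee_pos: [497.5, 151.7, 136.3]
orientation: [0.394, 1.535, -0.393]
force: [-1.5, -2.6, 3.2]
gripper_width: 0.295
t 11.1 p [497.5 151.7 136.3] F [-1.5 -2.6  3.2] g 0.295
[[ 0.     0.481  0.877]
 [ 0.     0.877 -0.481]
 [-1.     0.     0.   ]]
```

```bash
python3 -m inch '{"dp":[[0.04,0,0],[0.08,0,0],[0.1,0,0],[0.12,0,0],[0.14,0,0],[0.16,0,0],[0.17,0,0],[0.17,0,0]],"rotation":[[0.12,0,0],[0.24,0,0],[0.36,0,0],[0.48,0,0],[0.36,0,0],[0.24,0,0],[0.12,0,0],[0,0,0]],"claw":[0,0,0,0,0,0,0,0]}'
```

```text
time: 11.77
ee_pos: [497.6, 151.7, 135.2]
orientation: [0.394, 1.534, -0.394]
force: [-3.9, -3.3, 9.9]
gripper_width: 0.293
```

```bash
python3 -m inch '{"dp":[[0.03,-0.03,0.02],[0.06,-0.03,0.02],[0.08,-0.03,0.02],[0.1,-0.03,0.02],[0.12,-0.03,0.02],[0.12,-0.03,0.02],[0.12,-0.03,0.02],[0.12,-0.03,0.02]],"rotation":[[0.12,0,0],[0.24,0,0],[0.36,0,0],[0.48,0,0],[0.36,0,0],[0.24,0,0],[0.12,0,0],[0,0,0]],"claw":[0,0,0,0,0,0,0,0]}'
```

```text
time: 12.43
ee_pos: [497.6, 151.7, 134.1]
orientation: [0.394, 1.534, -0.393]
force: [-4.0, -2.3, 11.0]
gripper_width: 0.295
```

```bash
python3 -m inch '{"dp":[[0.01,-0.04,-0.06],[0.02,-0.04,-0.06],[0.03,-0.04,-0.06],[0.04,-0.04,-0.06],[0.05,-0.04,-0.06],[0.06,-0.04,-0.06],[0.06,-0.04,-0.06],[0.06,-0.04,-0.06]],"rotation":[[0.12,0,0],[0.24,0,0],[0.36,0,0],[0.48,0,0],[0.36,0,0],[0.24,0,0],[0.12,0,0],[0,0,0]],"claw":[0,0,0,0,0,0,0,0]}'
```

```text
time: 13.1
ee_pos: [497.5, 151.7, 134.0]
orientation: [0.395, 1.533, -0.393]
force: [-3.3, -3.4, 14.2]
gripper_width: 0.292
```

```bash
python3 -m inch '{"dp":[[0.01,0,0],[0.02,0,0],[0.03,0,0],[0.04,0,0],[0.05,0,0],[0.06,0,0],[0.06,0,0],[0.06,0,0]],"rotation":[[0.12,0,0],[0.24,0,0],[0.36,0,0],[0.48,0,0],[0.36,0,0],[0.24,0,0],[0.12,0,0],[0,0,0]],"claw":[0,0,0,0,0,0,0,0]}'
```

```text
time: 13.77
ee_pos: [497.5, 151.7, 133.7]
orientation: [0.395, 1.533, -0.393]
force: [-4.8, -4.1, 18.4]
gripper_width: 0.298
```

```bash
python3 -m inch '{"dp":[[-0.12,0,0],[-0.12,0,0],[-0.12,0,0],[-0.12,0,0],[-0.12,0,0],[-0.12,0,0],[-0.12,0,0],[-0.12,0,0]],"rotation":[[0.12,0,0],[0.24,0,0],[0.36,0,0],[0.48,0,0],[0.36,0,0],[0.24,0,0],[0.12,0,0],[0,0,0]],"claw":[0,0,0,0,0,0,0,0]}'
python3 - <<'E'
from h import *
s,T=st();print(s["moment"])
c=vision.camera("side");cv2.imwrite("pics/g4.png",cv2.resize(c["img"][165:225,225:285,::-1],(600,600),interpolation=cv2.INTER_CUBIC))
print(proj(c,(496.8,149.7,100)),proj(c,(496.8,149.7,108)))
E
```

```text
time: 14.43
ee_pos: [497.4, 151.7, 134.2]
orientation: [0.395, 1.533, -0.393]
force: [-2.1, -3.1, 10.7]
gripper_width: 0.296
t 14.43 p [497.4 151.7 134.2] F [-2.1 -3.1 10.7] g 0.296
[[ 0.002  0.482  0.876]
 [ 0.001  0.876 -0.482]
 [-1.     0.002  0.001]]
[-0.66547414  0.62089548 -0.38122326]
[253.06017545 193.55654616] [253.08937403 190.74577983]
```

View pics/g4.png

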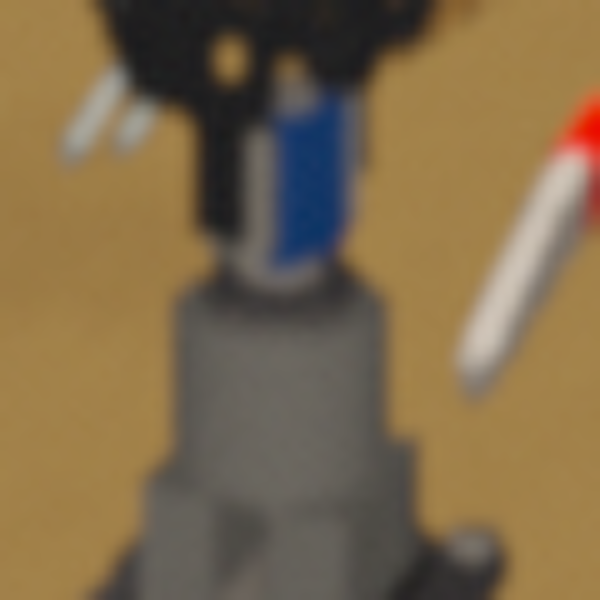

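The collar sits on the face with no gap visible, and it stopped sinking under the twisting, so it's home. I'll unload, release and rise.

```bash
python3 -m inch '{"dp":[[-0.1,0,0],[-0.2,0,0],[-0.2,0,0]],"rotation":[[0,0,0],[0,0,0],[0,0,0]],"claw":[0,0,0]}'
python3 -m inch '{"dp":[[0,0,0],[0,0,0],[0,0,0],[0,0,0],[0,0,0],[0,0,0]],"rotation":[[0,0,0],[0,0,0],[0,0,0],[0,0,0],[0,0,0],[0,0,0]],"claw":[5,5,5,5,5,5]}'
python3 -m inch '{"dp":[[-1,0,0],[-3,0,0],[-6,0,0],[-9,0,0],[-9,0,0],[-9,0,0]],"rotation":[[0,0,0],[0,0,0],[0,0,0],[0,0,0],[0,0,0],[0,0,0]],"claw":[5,5,5,5,5,5]}'
python3 - <<'E'
from h import *
rel(467.5,-174,120,-2.5)
c=vision.camera("side");cv2.imwrite("pics/g5.png",cv2.resize(c["img"][160:240,215:295,::-1],(600,600),interpolation=cv2.INTER_CUBIC))
E
```

```text
time: 14.73
ee_pos: [497.3, 151.6, 135.2]
orientation: [0.399, 1.533, -0.397]
force: [2.1, -0.8, -2.0]
gripper_width: 0.297
time: 15.23
ee_pos: [496.7, 151.1, 135.1]
orientation: [0.398, 1.534, -0.398]
force: [0.3, -0.3, 0.5]
gripper_width: 0.585
time: 15.73
ee_pos: [497.8, 151.4, 227.5]
orientation: [0.399, 1.53, -0.397]
force: [-0.3, -0.7, 0.1]
gripper_width: 0.583
t 15.73 p [497.8 151.4 227.5] F [-0.3 -0.7  0.1] g 0.583
[[ 0.004  0.486  0.874]
 [ 0.001  0.874 -0.487]
 [-1.     0.003  0.003]]
dp [ 10.72 -29.93  13.15] rot [ 1.106  0.002 -0.004]
```

View pics/g5.png

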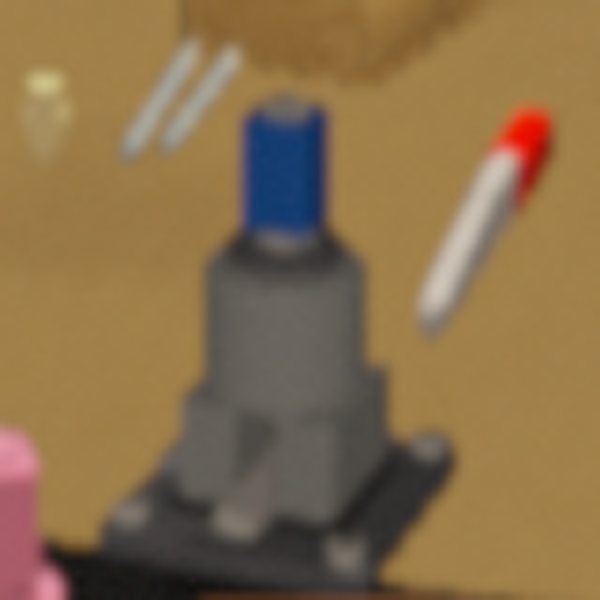

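The arbor stands upright in the socket with its collar on the face and the gripper clear above. I'll check its height numerically and go to the wedge.

```bash
python3 -m inch '{"dp":[[0,-29.9,13.1],[0,-29.9,13.1],[0,-29.9,13.1],[0,-29.9,13.1],[0,-29.9,13.1],[0,-29.9,13.1],[0,-29.9,13.1],[8,-29.9,13.1]],"rotation":[[0.96,0,0],[0.96,0,0],[0.96,0,0],[0.96,0,0],[0.96,0,0],[0.96,0,0],[0.96,0,0],[0.96,0,0]],"claw":[5,5,5,5,5,5,5,5]}'
python3 - <<'E'
from h import *
rel(467.5,-174,60,-2.5)
c=vision.camera("side");im=c["img"][:,:,::-1];hsv=cv2.cvtColor(im,cv2.COLOR_BGR2HSV).astype(int)
m=(hsv[...,0]>100)&(hsv[...,0]<130)&(hsv[...,1]>120);m[:170]=0;m[195:]=0;m[:,:240]=0;m[:,265:]=0
v,u=np.nonzero(m);print("blue px",u.min(),u.max(),v.min(),v.max(),u.mean(),v.mean())
for h in(0,5):print(h,[np.round(proj(c,(497.3+dx,150.7+dy,100+h+z)),1).tolist() for dx,dy,z in[(0,0,13),(0,13,13),(0,13,55),(0,0,34),(0,0,55)]])
E
```

```text
time: 16.45
ee_pos: [469.6, -163.0, 191.1]
orientation: [1.142, 1.24, -1.14]
force: [1.6, -1.9, -0.1]
gripper_width: 0.587
t 16.45 p [ 469.6 -163.   191.1] F [ 1.6 -1.9 -0.1] g 0.587
[[ 0.008  0.996  0.09 ]
 [-0.006  0.09  -0.996]
 [-1.     0.008  0.006]]
dp [13.11 -0.4   0.99] rot [ 0.134  0.006 -0.008]
blue px 248 257 175 190 252.5144927536232 182.79710144927537
0 [[252.8, 189.1], [251.7, 191.0], [251.8, 175.9], [252.9, 181.6], [253.0, 174.1]]
5 [[252.9, 187.3], [251.7, 189.2], [251.9, 174.0], [252.9, 179.8], [253.0, 172.2]]
```

The blue grip's pixels match the home height (h=0, not +5 mm). Going down on the wedge handle.

```bash
python3 -m inch '{"dp":[[4,-0.4,1],[8,-0.4,1],[11,-0.4,1],[12,-0.4,1],[12,-0.4,1]],"rotation":[[0.134,0,0],[0.134,0,0],[0.134,0,0],[0.134,0,0],[0.134,0,0]],"claw":[4,4,4,4,4]}'
python3 -c "
from h import *
rel(467.3,-174,22,-2.5)"
```

```text
time: 16.92
ee_pos: [462.3, -165.2, 64.1]
orientation: [1.23, 1.201, -1.235]
force: [-0.1, 0.5, -0.6]
gripper_width: 0.469
t 16.92 p [ 462.3 -165.2   64.1] F [-0.1  0.5 -0.6] g 0.469
[[-0.006  1.    -0.03 ]
 [ 0.003 -0.03  -1.   ]
 [-1.    -0.006 -0.002]]
dp [4.2  0.56 0.88] rot [ 0.014 -0.002  0.006]
```

```bash
python3 -m inch '{"dp":[[1,0.55,0.9],[2,0.55,0.9],[3,0.55,0.9],[4.1,0.55,0.9],[4.1,0.55,0.9],[4.1,0.55,0.9]],"rotation":[[0.01,0,0],[0.01,0,0],[0.01,0,0],[0.01,0,0],[0.01,0,0],[0.01,0,0]],"claw":[4,4,4,4,4,4]}'
python3 -c "
from h import *
rel(467.3,-174,22,-2.5)"
```

```text
time: 17.42
ee_pos: [469.3, -174.9, 25.6]
orientation: [1.238, 1.191, -1.24]
force: [0.7, 0.0, -0.3]
gripper_width: 0.468
t 17.42 p [ 469.3 -174.9   25.6] F [ 0.7  0.  -0.3] g 0.468
[[-0.001  0.999 -0.04 ]
 [ 0.    -0.04  -0.999]
 [-1.    -0.001 -0.   ]]
dp [ 0.37 -0.21 -0.08] rot [ 0.003 -0.     0.001]
```

```bash
python3 -m inch '{"dp":[[0.3,-0.2,0],[0.3,-0.2,0],[0.3,-0.2,0]],"rotation":[[0,0,0],[0,0,0],[0,0,0]],"claw":[4,4,4]}'
python3 -m inch '{"dp":[[0,0,0],[0,0,0],[0,0,0],[0,0,0],[0,0,0],[0,0,0]],"rotation":[[0,0,0],[0,0,0],[0,0,0],[0,0,0],[0,0,0],[0,0,0]],"claw":[0,0,0,0,0,0]}' 110
python3 -m inch '{"dp":[[-0.3,0,0],[-1,0,0],[-2.5,0,0],[-4,0,0],[-4,0,0],[-4,0,0]],"rotation":[[0,0,0],[0,0,0],[0,0,0],[0,0,0],[0,0,0],[0,0,0]],"claw":[0,0,0,0,0,0]}'
python3 - <<'E'
from h import *
s,T=st()
c=vision.camera("side");q=proj(c,s["ee_pos"]);u,v=int(q[0]),int(q[1]);t=vision.camera("top")
a=cv2.resize(c["img"][v-40:v+40,u-55:u+25,::-1],(400,400),interpolation=2);b=cv2.resize(t["img"][155:235,290:370,::-1],(400,400),interpolation=2)
cv2.imwrite("pics/w1.png",np.hstack([a,b]));print(u-55,v-40)
E
```

```text
time: 17.67
ee_pos: [467.8, -175.3, 23.2]
orientation: [1.239, 1.189, -1.239]
force: [-0.1, 0.8, -0.3]
gripper_width: 0.471
time: 18.17
ee_pos: [468.0, -175.4, 23.6]
orientation: [1.239, 1.189, -1.239]
force: [-2.3, 0.3, 6.2]
gripper_width: 0.187
time: 18.67
ee_pos: [468.4, -175.7, 63.7]
orientation: [1.24, 1.187, -1.238]
force: [0.2, 0.2, -1.1]
gripper_width: 0.183
t 18.67 p [ 468.4 -175.7   63.7] F [ 0.2  0.2 -1.1] g 0.183
[[ 0.002  0.999 -0.041]
 [-0.001 -0.041 -0.999]
 [-1.     0.002  0.001]]
229 125
```

View pics/w1.png

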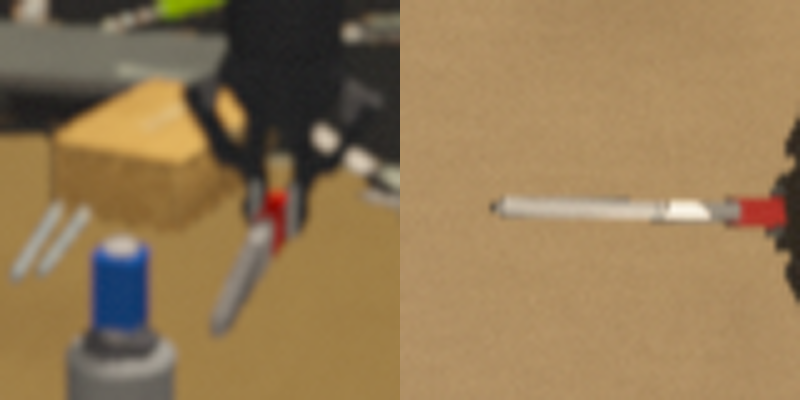

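Side crop: the wedge is held by its red handle, nose tip near (217,332). Top crop: nose tip at (492,207), and the blade is straight. I'll measure the nose in hand.

```bash
python3 - <<'E'
from h import *
t=vision.camera("top");c=vision.camera("side");s,T=st()
z0=s["ee_pos"][2]-23.4
for z in(z0,z0+6,z0+12):
    n=atz(t,290+92/5-.4,155+207/5-.4,z);d=n[:2]-s["ee_pos"][:2];print("z",z.round(1),n.round(1),"along",np.hypot(*d).round(1),"yaw",np.degrees(np.arctan2(-d[0],d[1])).round(2))
# expected level tip, side
d=-T[:,2]
for h in(0,12):
  for w in(0,):print("side tip pred",np.round(proj(c,s["ee_pos"]+165*d+[0,0,h-23.4]),1))
print("side seen bottom",229+217/5,125+332/5)
rel(469.1,-72.4,51,-7.2)
E
```

```text
t 18.87 p [ 467.3 -175.2   62.3] F [-0.1  0.7 -1. ] g 0.181
[[-0.001  0.999 -0.041]
 [ 0.    -0.041 -0.999]
 [-1.    -0.001 -0.   ]]
z 38.9 [475.3  -9.5  38.9] along 165.9 yaw -2.76
z 44.9 [475.   -8.8  44.9] along 166.6 yaw -2.65
z 50.9 [474.7  -8.   50.9] along 167.4 yaw -2.54
side tip pred [272.6 192.4]
side tip pred [272.7 188.6]
side seen bottom 272.4 191.4
t 18.87 p [ 467.3 -175.2   62.3] F [-0.1  0.7 -1. ] g 0.181
[[-0.001  0.999 -0.041]
 [ 0.    -0.041 -0.999]
 [-1.    -0.001 -0.   ]]
dp [  1.13  -0.24 -10.28] rot [ 0.085 -0.     0.001]
```

```bash
python3 -m inch '{"dp":[[0.5,-0.24,-3],[1.1,-0.24,-6],[1.1,-0.24,-9],[1.1,-0.24,-10.2],[1.1,-0.24,-10.2],[1.1,-0.24,-10.2],[1.1,-0.24,-10.2]],"rotation":[[0.085,0,0],[0.085,0,0],[0.085,0,0],[0.085,0,0],[0.085,0,0],[0.085,0,0],[0.085,0,0]],"claw":[0,0,0,0,0,0,0]}'
python3 - <<'E'
from h import *
s,T=st()
t=vision.camera("top");c=vision.camera("side")
a=cv2.resize(c["img"][160:240,215:295,::-1],(400,400),interpolation=2);b=cv2.resize(t["img"][160:220,240:300,::-1],(400,400),interpolation=2)
cv2.imwrite("pics/w2.png",np.hstack([a,b]))
rel(477.3,-7.9,51,-7.2)
E
```

```text
time: 19.45
ee_pos: [469.3, -74.2, 51.6]
orientation: [1.301, 1.147, -1.303]
force: [-0.5, -0.0, -1.5]
gripper_width: 0.186
t 19.45 p [469.3 -74.2  51.6] F [-0.5 -0.  -1.5] g 0.186
[[-0.001  0.992 -0.126]
 [-0.001 -0.126 -0.992]
 [-1.    -0.001  0.001]]
t 19.55 p [469.5 -74.7  51.8] F [ 0.4  0.  -2.3] g 0.184
[[-0.     0.992 -0.128]
 [-0.    -0.128 -0.992]
 [-1.    -0.     0.001]]
dp [ 0.07 -0.07 -6.72] rot [-0.002  0.001  0.   ]
```

View pics/w2.png

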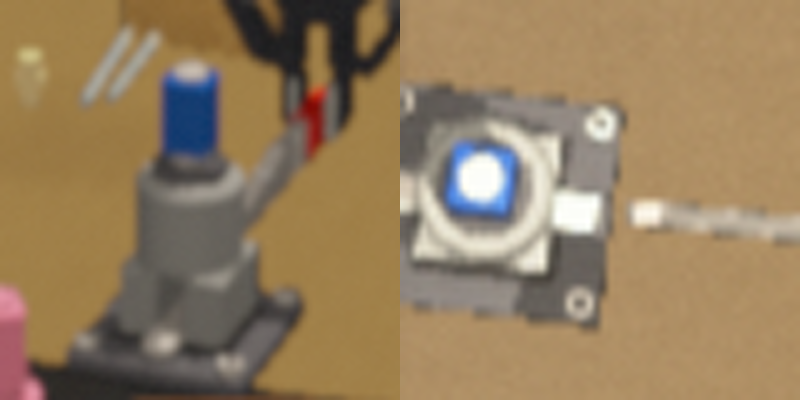

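The wedge nose (top crop 635,213) lines up with the slot floor (577,211) within about 1 mm. The arbor stands home. Inserting.

```bash
python3 -m inch '{"dp":[[0,-0.05,-1],[0,-0.05,-2],[0,-0.05,-3],[0,-0.05,-4],[0,-0.05,-4],[0,-0.05,-4]],"rotation":[[0,0,0],[0,0,0],[0,0,0],[0,0,0],[0,0,0],[0,0,0]],"claw":[0,0,0,0,0,0]}'
python3 -c "
from h import *
s,T=st();print(s['moment'])"
```

```text
time: 20.05
ee_pos: [474.3, -32.5, 52.0]
orientation: [1.3, 1.148, -1.3]
force: [0.3, -0.2, -2.0]
gripper_width: 0.183
t 20.05 p [474.3 -32.5  52. ] F [ 0.3 -0.2 -2. ] g 0.183
[[ 0.     0.992 -0.123]
 [ 0.    -0.123 -0.992]
 [-1.     0.    -0.   ]]
[-0.16880461  0.06963225 -0.05493667]
```

```bash
python3 -m inch '{"dp":[[0.3,0,-0.5],[0.5,0,-1],[0.5,0,-2],[0.5,0,-2.5],[0.5,0,-2.5],[0.5,0,-2.5]],"rotation":[[0,0,0],[0,0,0],[0,0,0],[0,0,0],[0,0,0],[0,0,0]],"claw":[0,0,0,0,0,0]}'
python3 -m inch '{"dp":[[0.1,0,0],[0.1,0,0],[0.1,0,0]],"rotation":[[0,0,0],[0,0,0],[0,0,0]],"claw":[0,0,0]}'
python3 -c "
from h import *
s,T=st();print(s['moment'])"
```

```text
time: 20.55
ee_pos: [477.4, -8.2, 47.0]
orientation: [1.301, 1.148, -1.301]
force: [0.2, -0.1, -2.5]
gripper_width: 0.181
time: 20.8
ee_pos: [477.2, -9.2, 45.9]
orientation: [1.302, 1.147, -1.302]
force: [-0.2, -0.2, -0.6]
gripper_width: 0.185
t 20.8 p [477.2  -9.2  45.9] F [-0.2 -0.2 -0.6] g 0.185
[[-0.     0.992 -0.126]
 [-0.    -0.126 -0.992]
 [-1.    -0.     0.   ]]
[-0.10715656  0.03524771  0.0079157 ]
```

```bash
python3 -m inch '{"dp":[[0.03,0,-0.5],[0.03,0,-1],[0.03,0,-1.5],[0.03,0,-2],[0.03,0,-2.5],[0.03,0,-2.5]],"rotation":[[0,0,0],[0,0,0],[0,0,0],[0,0,0],[0,0,0],[0,0,0]],"claw":[0,0,0,0,0,0]}'
python3 -m inch '{"dp":[[0,0,-0.3],[0,0,-0.6],[0,0,-1],[0,0,-1]],"rotation":[[0,0,0],[0,0,0],[0,0,0],[0,0,0]],"claw":[0,0,0,0]}'
python3 -c "
from h import *
s,T=st();print(s['moment'])"
```

```text
time: 21.3
ee_pos: [480.2, 16.1, 45.5]
orientation: [1.3, 1.147, -1.302]
force: [-0.6, -2.5, -1.4]
gripper_width: 0.181
time: 21.63
ee_pos: [480.0, 20.0, 45.3]
orientation: [1.297, 1.142, -1.312]
force: [-2.1, -20.0, 4.3]
gripper_width: 0.185
t 21.63 p [480.   20.   45.3] F [ -2.1 -20.    4.3] g 0.185
[[-0.005  0.991 -0.13 ]
 [-0.008 -0.13  -0.991]
 [-1.    -0.003  0.008]]
[-3.88578201  0.55091431  0.06703313]
```

```bash
python3 -m inch '{"dp":[[0,0,-0.3],[0,0,-0.6],[0,0,-0.6],[0,0,-0.6]],"rotation":[[0,0,0],[0,0,0],[0,0,0],[0,0,0]],"claw":[0,0,0,0]}'
```

```text
time: 21.97
ee_pos: [480.2, 23.6, 45.2]
orientation: [1.296, 1.14, -1.315]
force: [-4.5, -26.2, 6.1]
gripper_width: 0.185
```

```bash
python3 -m inch '{"dp":[[0,0,-0.3],[0,0,-0.6],[0,0,-0.6],[0,0,-0.6]],"rotation":[[0,0,0],[0,0,0],[0,0,0],[0,0,0]],"claw":[0,0,0,0]}'; python3 -c "
from h import *
s,T=st();print(s['moment'])"
```

```text
time: 22.3
ee_pos: [482.2, 33.8, 45.4]
orientation: [1.3, 1.143, -1.308]
force: [-2.1, -8.2, 0.9]
gripper_width: 0.186
t 22.3 p [482.2  33.8  45.4] F [-2.1 -8.2  0.9] g 0.186
[[-0.003  0.992 -0.13 ]
 [-0.005 -0.13  -0.992]
 [-1.    -0.002  0.005]]
[-1.53712848  0.2454233   0.00838191]
```

```bash
python3 -m inch '{"dp":[[0,0,-0.4],[0,0,-0.8],[0,0,-1],[0,0,-1],[0,0,-1]],"rotation":[[0,0,0],[0,0,0],[0,0,0],[0,0,0],[0,0,0]],"claw":[0,0,0,0,0]}'
```

```text
time: 22.72
ee_pos: [484.6, 48.7, 45.7]
orientation: [1.301, 1.148, -1.3]
force: [-0.3, 0.6, -2.4]
gripper_width: 0.185
```

```bash
python3 -m inch '{"dp":[[0,0,-0.4],[0,0,-0.8],[0,0,-1.2],[0,0,-1.2],[0,0,-1.2]],"rotation":[[0,0,0],[0,0,0],[0,0,0],[0,0,0],[0,0,0]],"claw":[0,0,0,0,0]}'
python3 - <<'E'
from h import *
s,T=st();print(s['moment'], np.hypot(*(np.array([497.3,150.8])-s['ee_pos'][:2])))
c=vision.camera("side");im=c["img"][:,:,::-1];hsv=cv2.cvtColor(im,cv2.COLOR_BGR2HSV).astype(int)
m=(hsv[...,0]>100)&(hsv[...,0]<130)&(hsv[...,1]>120);m[:160]=0;m[195:]=0;m[:,:240]=0;m[:,265:]=0
v,u=np.nonzero(m);print("blue px",u.min(),u.max(),v.min(),v.max(),u.mean(),v.mean())
E
```

```text
time: 23.13
ee_pos: [486.1, 60.7, 45.7]
orientation: [1.301, 1.148, -1.3]
force: [0.5, 0.3, -2.8]
gripper_width: 0.183
t 23.13 p [486.1  60.7  45.7] F [ 0.5  0.3 -2.8] g 0.183
[[ 0.     0.992 -0.125]
 [ 0.001 -0.125 -0.992]
 [-1.     0.    -0.001]]
[ 0.04829697  0.0292792  -0.03309736] 90.8075046229329
blue px 247 259 170 187 253.26344086021504 179.43010752688173
```

The arbor has risen about 9 mm and the drive force fell to zero, so it's loose. A few more mm, set down, release.

```bash
python3 -m inch '{"dp":[[0,0,-0.2],[0.04,0,-0.3],[0.04,0,-0.3],[0.04,0,-0.3]],"rotation":[[0,0,0],[0,0,0],[0,0,0],[0,0,0]],"claw":[0,0,0,0]}'
python3 -m inch '{"dp":[[0,0,0],[0,0,0],[0,0,0],[0,0,0],[0,0,0]],"rotation":[[0,0,0],[0,0,0],[0,0,0],[0,0,0],[0,0,0]],"claw":[3,3.5,4,4.5,4.5]}'
python3 -m inch '{"dp":[[-1,0,0],[-2,0,0],[-4,0,0],[-7,0,0.5],[-10,0,3],[-13,0,6],[-16,0,8],[-16,0,8]],"rotation":[[0,0,0],[0,0,0],[0,0,0],[0,0,0],[0,0,0],[0,0,0],[0,0,0],[0,0,0]],"claw":[4.5,4.5,4.5,4.5,4.5,4.5,4.5,4.5]}'
python3 -m inch '{"dp":[[-2,0,8],[-2,0,14],[-2,0,14],[-2,0,14],[-2,0,14],[-2,0,14]],"rotation":[[0,0,0],[0,0,0],[0,0,0],[0,0,0],[0,0,0],[0,0,0]],"claw":[4.5,4.5,4.5,4.5,4.5,4.5]}'
python3 - <<'E'
from h import *
s,T=st()
t=vision.camera("top");c=vision.camera("side")
a=cv2.resize(c["img"][150:250,200:300,::-1],(400,400),interpolation=2);b=cv2.resize(t["img"][120:260,200:340,::-1],(400,400),interpolation=2)
cv2.imwrite("pics/f.png",np.hstack([a,b]))
f=lambda X,Y:1
hsv=cv2.cvtColor(t["img"],cv2.COLOR_RGB2HSV).astype(int)
m=((hsv[...,0]<8)|(hsv[...,0]>172))&(hsv[...,1]>150);m[:170]=0;m[215:]=0;m[:,:250]=0;m[:,345:]=0
v,u=np.nonzero(m)
if len(u):
  e=atz(t,u.max()+.5,v.mean(),45);b=atz(t,u.min()-.5,v.mean(),48);print("red end",e,b,"dist to axis",np.hypot(*(np.array([497.3,150.8])-b[:2])))
for n in["timer","amber_jar","petri_dish","wedge","arbor"]:
    print(n,[(np.round(r["rect"]),round(r["p"],2)) for r in finder.find_in(t,n)[:2]])
E
```

```text
time: 23.52
ee_pos: [486.5, 62.6, 45.4]
orientation: [1.302, 1.147, -1.301]
force: [-0.2, -1.0, -0.2]
gripper_width: 0.183
time: 23.93
ee_pos: [486.5, 62.8, 45.3]
orientation: [1.302, 1.147, -1.301]
force: [0.2, -0.0, 0.6]
gripper_width: 0.524
time: 24.6
ee_pos: [478.5, -21.0, 211.7]
orientation: [1.308, 1.136, -1.299]
force: [0.7, -1.1, 0.6]
gripper_width: 0.53
time: 25.1
ee_pos: [458.6, -156.1, 225.9]
orientation: [1.304, 1.145, -1.302]
force: [-0.6, 0.4, 0.2]
gripper_width: 0.527
t 25.1 p [ 458.6 -156.1  225.9] F [-0.6  0.4  0.2] g 0.527
[[ 0.001  0.992 -0.128]
 [ 0.    -0.128 -0.992]
 [-1.     0.001 -0.   ]]
red end [486.46002825  32.83189582  45.        ] [487.21278127  93.47894873  48.        ] dist to axis 58.20184619059152
timer [(array([227., 236., 251., 256.]), 0.93), (array([237., 178., 268., 201.]), 0.74)]
amber_jar [(array([204., 132., 227., 153.]), 0.78)]
petri_dish []
wedge [(array([234., 187., 295., 196.]), 0.54)]
arbor [(array([173., 171., 189., 179.]), 0.7), (array([245., 183., 256., 194.]), 0.62)]
```

View pics/f.png

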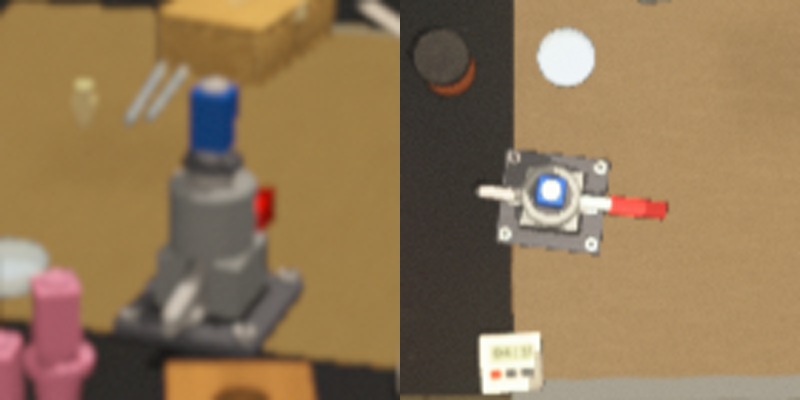

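The arbor stands upright, raised clear of the face on the wedge. The wedge nose is about 77 mm past the axis, everything is released, and the bystanders are in place. Handing in.

```bash
python3 -c "
from h import *
print(workorder.close_job());st()"
```

```text
the job is handed in; nothing more can be done
None
the job is handed in; nothing more can be done
```

The arbor was seated home, released, then freed with the wedge. Both are left standing in the socket, released, and the job was handed in at about 25 s.

- **Seating:** I pushed and twisted the arbor over several 0.5 rad cycles until it stopped sinking. The blue grip in the side view matched the fully-down height.
- **Push force:** I never read the core spring. The largest wrist force I saw at the end of a move was 18.4 N. Adding the arbor's roughly 3 N, that is about 21.4 N on the socket, close to the 22 N limit. A brief peak between readings can't be ruled out.
- **Wedge:** The drive force reached about 26 N along the slot, above the 5–20 N expected, with at most about 6 N vertical. It then dropped to zero as the arbor came free.
- **Last checks:** The arbor stood upright and loose, about 9 mm up. The wedge nose was about 77 mm past the axis, inside the 65–90 mm range.
- **Other things:** The timer and jar were found where they started. The finder missed the petri dish, but the picture showed it in place. The brass union was never reliably found in any picture, so I can't vouch for it. The pink look-alikes were not touched.

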